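# Find and reset the tripped supply channel

### The job

One of the three channels of the supply unit has tripped, and it cannot be seen which: press the black caps slowly, one after another, until one snaps over and stays down; let up any that is still soft, and never drive a cap down to its bottom stop. Then take your hand off it and swing the toggle lever of that same channel over to its far stop, away from the cap; never switch on a channel whose cap is not latched. Do not knock over the bottle, the beaker or the jar, and let go of everything at the end.

Things in the scene. Friction and masses are not known exactly. Their poses are not given: they have to be found in the camera images.
- left_cap (a point): Top centre of the left (+y side of the unit) black push cap when up: 40 mm across, flat, 104 mm above the table, 24 mm out of its collar. Axes: x along the channel from cap to lever (away from the robot), y to the left, z up. Channels are 105 mm apart. This point is fixed and does not sink with the cap.
- left_pivot (a point): Fixed pivot of the left (+y side of the unit) toggle lever, 105 mm beyond its cap along x, 82 mm above the table; axes as left_cap, it swings about y. Steel rod 10 mm thick, steel ball 26 mm across, centred 60 mm from the pivot. OFF: leans to the cap, ball centre 29 mm to the cap side of the pivot and 53 mm above it. ON: the same, to the far side.
- middle_cap (a point): Top centre of the middle black push cap when up: 40 mm across, flat, 104 mm above the table, 24 mm out of its collar. Fixed point, axes as left_cap. Feel of any soft cap, in whichever bay: 4 N at first, creeping up evenly to 6 N at 12 mm and 7 N at the stop; it springs back up when let go.
- middle_pivot (a point): Fixed pivot of the middle toggle lever, 105 mm beyond its cap along x, 82 mm above the table; axes as left_cap, it swings about y. Steel rod 10 mm thick, steel ball 26 mm across, centred 60 mm from the pivot. OFF: leans to the cap, ball centre 29 mm to the cap side of the pivot and 53 mm above it. ON: the same, to the far side.
- right_cap (a point): Top centre of the right (-y side of the unit) black push cap when up: 40 mm across, flat, 104 mm above the table, 24 mm out of its collar. Fixed point, axes as left_cap. Feel of the tripped cap, in whichever bay: 4 N, quickly up to 8 N at 2 mm, then it yields; past 6 mm it drops away by itself and stays 11-12 mm down. A force stop below 9 N ends the press too early; pressing 10-11 mm tells.
- right_pivot (a point): Fixed pivot of the right (-y side of the unit) toggle lever, 105 mm beyond its cap along x, 82 mm above the table; axes as left_cap, it swings about y. Steel rod 10 mm thick, steel ball 26 mm across, centred 60 mm from the pivot. OFF: leans to the cap, ball centre 29 mm to the cap side of the pivot and 53 mm above it. ON: the same, to the far side.
- cap_a (a joint): Depth in m by which one of the three caps is pressed: 0 = up, bottom stop at 0.018, latched at about 0.012. The letters do not follow the positions: which bay (left, middle, right) holds a, b or c is drawn anew each time.
- lever_a (a joint): Angle in rad of the toggle lever in the same channel as cap_a (bay drawn anew each time): 0 to 0.12 = OFF, leaning to the cap; 1.0 = ON at its far stop. Friction holds it where it is left; about 1.5 N at the ball moves it.
- cap_b (a joint): Depth in m by which one of the three caps is pressed: 0 = up, bottom stop at 0.018, latched at about 0.012. The letters do not follow the positions: which bay (left, middle, right) holds a, b or c is drawn anew each time.
- lever_b (a joint): Angle in rad of the toggle lever in the same channel as cap_b (bay drawn anew each time): 0 to 0.12 = OFF, leaning to the cap; 1.0 = ON at its far stop. Friction holds it where it is left; about 1.5 N at the ball moves it.
- cap_c (a joint): Depth in m by which one of the three caps is pressed: 0 = up, bottom stop at 0.018, latched at about 0.012. The letters do not follow the positions: which bay (left, middle, right) holds a, b or c is drawn anew each time.
- lever_c (a joint): Angle in rad of the toggle lever in the same channel as cap_c (bay drawn anew each time): 0 to 0.12 = OFF, leaning to the cap; 1.0 = ON at its far stop. Friction holds it where it is left; about 1.5 N at the ball moves it.
- amber_mid (a point): Centre of a loose amber bottle, 42 mm diameter, 95 mm high with its cap, standing on the unit's deck (20 mm above the table) at its left end. Bystander. z axis along the bottle.
- beaker_mid (a point): Centre of a loose glass beaker, 72 mm diameter, 90 mm high, standing on the table behind the unit. Bystander. z axis along it.
- jar_mid (a point): Centre of a loose white jar, 64 mm diameter, 75 mm high, standing on the table behind the unit. Bystander. z axis along it.

How it is judged (in metres and radians):
On the way, in this order (a step that is already met when the one before it is completed fails the run):
1. a cap has snapped over and stays down 9 to 15 mm with the fingers touching nothing ((value of joint cap_a between 0.009 and 0.015 m or value of joint cap_b between 0.009 and 0.015 m or value of joint cap_c between 0.009 and 0.015 m) and contact force between the fingers and anything else below 0.5 N), for 0.2 s.
2. the lever of the channel with the latched cap is over (past 0.8 rad) (((value of joint cap_a between 0.009 and 0.015 m and value of joint lever_a above 0.8 rad) or (value of joint cap_b between 0.009 and 0.015 m and value of joint lever_b above 0.8 rad) or (value of joint cap_c between 0.009 and 0.015 m and value of joint lever_c above 0.8 rad))), for 0.2 s.
At the end, for the whole second after the job is handed in: One cap stays latched 9 to 15 mm down and the lever of the same channel is past 0.8 rad (far stop at 1.0); the other two caps are up (less than 4 mm) and their levers off (below 0.4 rad); bottle, beaker and jar stand upright (within 0.3 rad) (((value of joint cap_a between 0.009 and 0.015 m and value of joint lever_a above 0.8 rad and value of joint each of lever_b, lever_c below 0.4 rad and value of joint each of cap_b, cap_c below 0.004 m) or (value of joint cap_b between 0.009 and 0.015 m and value of joint lever_b above 0.8 rad and value of joint each of lever_a, lever_c below 0.4 rad and value of joint each of cap_a, cap_c below 0.004 m) or (value of joint cap_c between 0.009 and 0.015 m and value of joint lever_c above 0.8 rad and value of joint each of lever_a, lever_b below 0.4 rad and value of joint each of cap_a, cap_b below 0.004 m)) and angle between each of amber_mid, beaker_mid, jar_mid's own z axis and vertical below 0.3 rad); the robot touches nothing.
It fails at once if a cap was driven to its bottom stop (pressed more than 16.5 mm) (value of joint any of cap_a, cap_b, cap_c above 0.0165 m).
It fails at once if a channel was switched on (lever past 0.5 rad) while its own cap was not latched (less than 8 mm down) ((value of joint lever_a above 0.5 rad and value of joint cap_a below 0.008 m) or (value of joint lever_b above 0.5 rad and value of joint cap_b below 0.008 m) or (value of joint lever_c above 0.5 rad and value of joint cap_c below 0.008 m)).
It fails at once if the bottle, beaker or jar was knocked over (tilted more than 0.7 rad) (angle between any of amber_mid, beaker_mid, jar_mid's own z axis and vertical above 0.7 rad).
It also fails if it takes over 54 s, if anything falls off the work surface, if the arm or the gripper's body presses on something with over 40 N, if the wrist force passes 120 N, or if a joint passes its speed limit or range.

### The arm

A 6-joint arm with a two-finger parallel gripper is mounted at the origin on the work surface. World frame = base frame: x ahead of the robot, y to its left, z up, the work surface at z = 0. Lengths are in m, angles in degrees, forces in N, time in s.
With the tool pointing down it reaches from about 0.4 to 0.825 m from the base axis. Payload 7 kg.
Tool frame: the origin (TCP) lies at the very end of the fingers, on their centre line; the grasp point (between the pads) lies 19 mm behind it; z points along the fingers, y is the direction in which the jaws open and shut (so a half turn about z gives the same grasp; the last joint's range is limited). The gripper opens to 88 mm and grips with 3 to 60 N. Pads are 19 mm wide; open, the fingers measure 130 mm over their backs; the gripper's body (78 mm by 193 mm) begins 47 mm behind the grasp point.
Start: joints at [-50.357, 20.546, 0.682, 0, -70.136, -16.507], TCP at [0.265, -0.621, 0.227] pointing down, gripper open.
Joint ranges: [-176.03, 176.03], [-82.01, 121.73], [-58.28, 71.71], [-173.87, 95.51], [-174.79, -0.11], [-173.66, 173.66]. Speed limits (degrees/s): [136.94, 136.94, 172.46, 180, 180, 180].

### API

Orientations are given as [roll, pitch, yaw] about the fixed x, y, z axes, in that order (R = Rz(yaw) Ry(pitch) Rx(roll)).
In Python, from plant import ctrl, snapshot, workorder gives the robot as it stands. The module is installed in compiled form; this text tells all that it offers.
- The arm moves only by the shell command python3 -m creep 'ROWS'. ROWS is JSON, a list of rows, each a list of 5 numbers: the shift along the tool's x, y, z scaled (see below), then the turn about the tool's z scaled (see below), then the finger opening in mm, from 0 to 87.6. A call has exactly 8 rows; each row is the pose to reach, as a shift and turn from the pose commanded when the call began, along the tool's axes at that moment, turning the shorter way round; what a row does not reach only later rows make up. The controller multiplies each number of a shift by 0.1 m and each number of a turn by 180 degrees. A row lasts 1/12 s, in which the tool goes at most 41.7 mm and 7.16 degrees, less where a joint would pass 70% of its speed; a pose out of reach is approached as far as the arm can. A call with a number of a shift or a turn outside -1 to 1 is refused whole. A call with a gripper value outside its range is refused whole. The fingers move at their own pace and stop on an object; the grip force is fixed at half the most. Time passes only in rows, so rows that repeat a pose let the fingers close, or fill a call up. It gives the time, the measured TCP pose, the force and the opening at its end, in the units of the state.
- ctrl.get_obs(): the state, without advancing time (a new reading comes with each control period).
- snapshot(name): name is "scene" or "top"; returns a dict with "img" (384x512x3 uint8, blue, green, red), "camera_matrix" (3x3 intrinsics, pixels), "xyz" and "rotation" of the camera in the world. Camera axes: x right, y up, looking along -z (the intrinsics and any distortion apply to the point x, -y, -z); pixel columns grow to the right and rows downward; lengths in m; the calibration is good to about 2 mm. A picture is of the moment at which its call begins. There is no depth.
- workorder.close_job(): hands the job in, once; it reports no verdict.
The state is a dict: "clock": time; "joint_pos": joint angles; "qvel": joint speeds; "tau": joint torques, N m; "tool_pos": TCP position; "orientation": TCP orientation; "force": force on the tool from outside, world axes, zero at the start; "moment": the same for the moment, N m; "opening": finger opening in m.
Only numpy, scipy, OpenCV 4.12 (cv2) and the standard library are available. Lean on these libraries where they do the work, as an engineer would, in place of code of your own. Each camera call takes 0.05 s, during which the arm holds its last target.

## Working session

There is one attempt and no reset: what is moved stays moved. The work goes in short steps, Python scripts to look and compute and a shell command to move; the robot and the scene stay as the last step left them, time stands still between calls to the robot, and variables do not carry over. Pictures are saved under pics/ and viewed, and the job is handed in when it is done.

```bash
mkdir -p pics; ls
python3 - <<'E'
from plant import ctrl, snapshot, workorder
import cv2, numpy as np, pickle
o=ctrl.get_obs(); print(o)
for n in ("scene","top"):
    s=snapshot(n); cv2.imwrite(f"pics/{n}0.png",s["img"]); pickle.dump(s,open(f"{n}0.pkl","wb"))
    print(n,s["camera_matrix"],s["xyz"],s["rotation"],[k for k in s])
E
```

```text
pics
{'clock': 0.0, 'joint_pos': array([-5.03565664e+01,  2.05904665e+01,  6.34581172e-01, -2.05629051e-02,
       -7.01338288e+01, -1.65079267e+01]), 'qvel': array([-0.03837062,  0.04386155, -0.02061853,  0.01240121,  0.07358028,
       -0.10942986]), 'tau': array([ 6.16699726e-04, -5.82724428e+01,  2.93059319e+01,  6.99745819e+00,
        7.07093335e-03, -1.25412780e-04]), 'tool_pos': array([ 0.26502046, -0.62028392,  0.22563834]), 'orientation': array([ 1.79908491e+02, -6.96089220e-03, -1.56871490e+02]), 'force': array([ 0.09991628, -0.7242213 ,  0.81969134]), 'moment': array([ 0.02167169,  0.00548894, -0.01110056]), 'opening': 0.08778384637171002}
scene [[478.75058698   0.         259.19038697]
 [  0.         478.75058698 192.05247177]
 [  0.           0.           1.        ]] [1.26795707 0.35456561 0.79678988] [ 4.72745655e+01 -9.05133543e-02  1.15411103e+02] ['img', 'camera_matrix', 'xyz', 'rotation']
top [[366.89293506   0.         256.31387423]
 [  0.         366.89293506 197.86901458]
 [  0.           0.           1.        ]] [0.48305514 0.06667143 0.94923864] [  9.4354984   -0.32564445 -91.45932981] ['img', 'camera_matrix', 'xyz', 'rotation']
```

View pics/scene0.png

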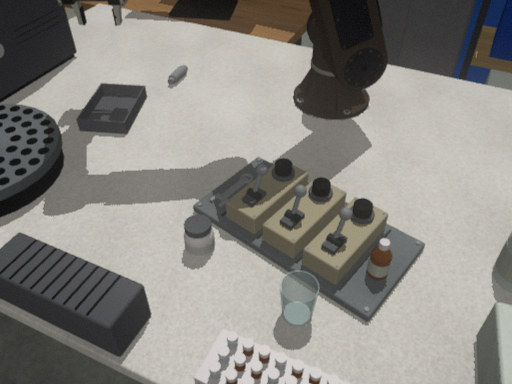

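View pics/top0.png

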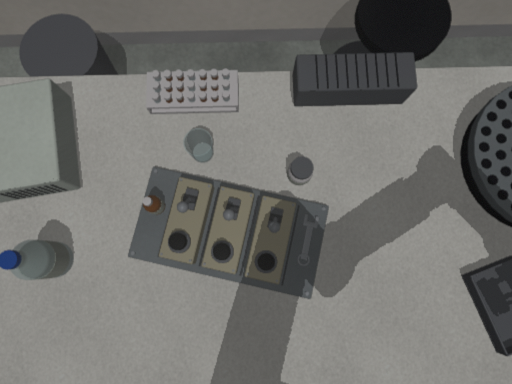

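```bash
cat > h.py <<'E'
import numpy as np, cv2, pickle
from scipy.spatial.transform import Rotation as R
def ray(s,u,v):
    K=s["camera_matrix"]; d=np.array([(u-K[0,2])/K[0,0],-(v-K[1,2])/K[1,1],-1.])
    return np.array(s["xyz"]),R.from_euler('xyz',s["rotation"],degrees=True).apply(d)
def plane(s,u,v,z):
    c,d=ray(s,u,v); return c+d*(z-c[2])/d[2]
def tri(s1,p1,s2,p2):
    c1,d1=ray(s1,*p1);c2,d2=ray(s2,*p2)
    t=np.linalg.lstsq(np.stack([d1,-d2],1),c2-c1,rcond=None)[0]
    a=c1+t[0]*d1;b=c2+t[1]*d2
    return (a+b)/2,np.linalg.norm(a-b)
def proj(s,P):
    q=R.from_euler('xyz',s["rotation"],degrees=True).inv().apply(np.array(P)-s["xyz"])
    K=s["camera_matrix"]; return np.array([K[0,2]+K[0,0]*q[0]/-q[2],K[1,2]+K[1,1]*-q[1]/-q[2]])
def load(n): return pickle.load(open(n,"rb"))
E
python3 - <<'E'
from h import *
t=load("top0.pkl")["img"];s=load("scene0.pkl")["img"]
cv2.imwrite("pics/topc.png",cv2.resize(t[155:305,120:335],None,fx=3.7,fy=3.7,interpolation=cv2.INTER_CUBIC))
cv2.imwrite("pics/scenec.png",cv2.resize(s[140:310,185:425],None,fx=3.3,fy=3.3,interpolation=cv2.INTER_CUBIC))
E
```

```text
(no output)
```

View pics/topc.png

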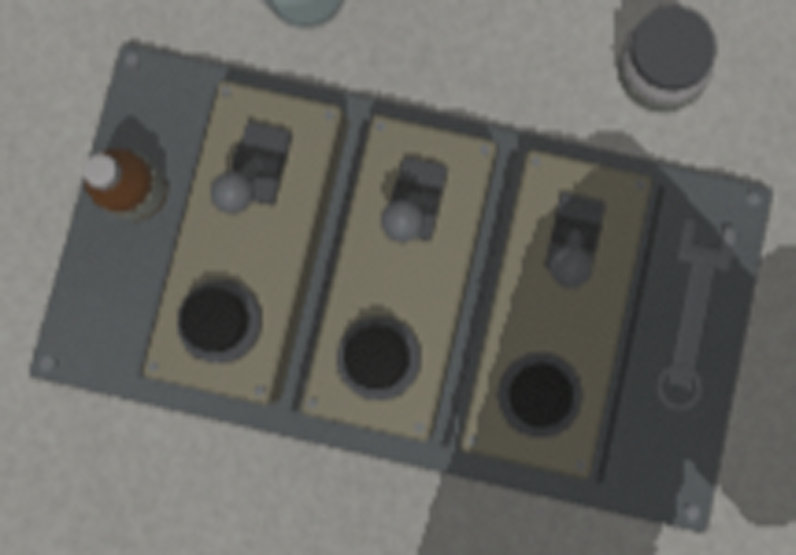

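View pics/scenec.png

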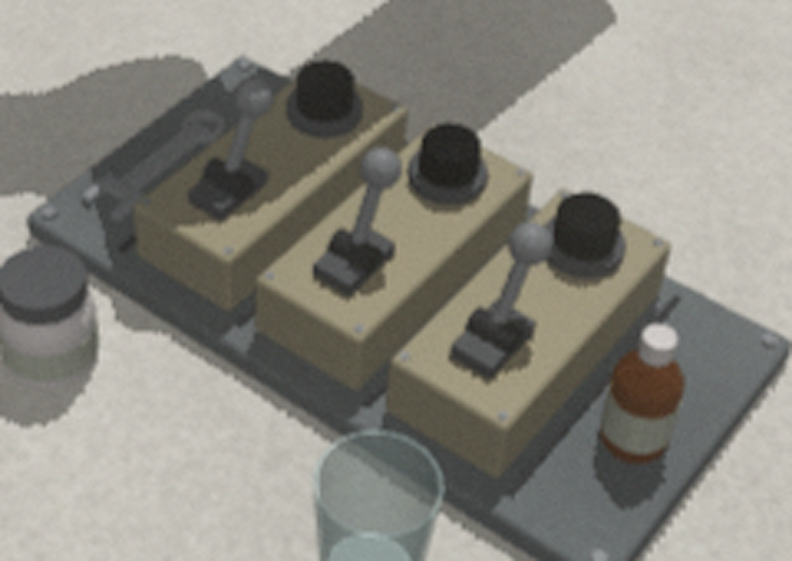

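Run:
```python
from h import *
T=load("top0.pkl");S=load("scene0.pkl")
def caps(s,box,th):
    x0,y0,x1,y1=box; g=s["img"][y0:y1,x0:x1].max(2)
    m=(g<th).astype(np.uint8); n,l,st,c=cv2.connectedComponentsWithStats(m,connectivity=4)
    return [(tuple(np.round(c[i]+[x0,y0],2)),st[i][:5].tolist()) for i in range(1,n) if st[i][4]>60],
for th in (36,42,48):
    print(th,caps(T,(155,170,310,300),th)); print(caps(S,(250,150,400,240),th))
tc=[(215,317),(376,355),(540,395)];sc=[(588,210),(451,141),(325,77)]
tb=[(233,191),(403,220),(571,264)];sb=[(530,243),(380,167),(254,98)]
ft=lambda p:(p[0]/3.7+120-.36,p[1]/3.7+155-.36)
fs=lambda p:(p[0]/3.3+185-.35,p[1]/3.3+140-.35)
for i in range(3):
    print("cap",np.round(tri(T,ft(tc[i]),S,fs(sc[i]))[0],4),tri(T,ft(tc[i]),S,fs(sc[i]))[1],plane(T,*ft(tc[i]),.1))
    print("ball",np.round(tri(T,ft(tb[i]),S,fs(sb[i]))[0],4),tri(T,ft(tb[i]),S,fs(sb[i]))[1],plane(T,*ft(tb[i]),.135))
```

```text
36 ([((np.float64(265.68), np.float64(261.36)), [103, 83, 17, 17, 216])],)
([],)
42 ([((np.float64(177.53), np.float64(240.75)), [14, 63, 18, 17, 234]), ((np.float64(221.24), np.float64(250.86)), [58, 73, 17, 17, 224]), ((np.float64(265.87), np.float64(261.38)), [103, 83, 17, 18, 240])],)
([((np.float64(283.45), np.float64(169.17)), [25, 11, 16, 15, 157]), ((np.float64(320.12), np.float64(187.96)), [62, 28, 18, 19, 207])],)
48 ([((np.float64(275.03), np.float64(217.03)), [114, 43, 13, 10, 72]), ((np.float64(289.18), np.float64(248.45)), [127, 44, 15, 71, 92]), ((np.float64(177.41), np.float64(240.65)), [14, 62, 18, 18, 252]), ((np.float64(221.11), np.float64(250.67)), [58, 72, 17, 18, 240]), ((np.float64(265.65), np.float64(261.34)), [102, 82, 18, 19, 262])],)
([((np.float64(282.91), np.float64(167.65)), [25, 9, 17, 18, 255]), ((np.float64(320.65), np.float64(187.21)), [62, 28, 18, 19, 286]), ((np.float64(360.56), np.float64(211.31)), [103, 50, 19, 19, 177]), ((np.float64(294.48), np.float64(217.49)), [37, 64, 14, 9, 61])],)
cap [0.5289 0.2419 0.104 ] 0.0027422858486197592 [0.52954126 0.24137558 0.1       ]
ball [0.6031 0.2246 0.1347] 0.0011264771333484485 [0.60321678 0.22402788 0.135     ]
cap [0.5033 0.1419 0.1036] 0.0012785554574017127 [0.50362405 0.14163384 0.1       ]
ball [0.5826 0.1215 0.1378] 0.00043081177225050645 [0.58301236 0.12147606 0.135     ]
cap [0.4767 0.0407 0.1029] 0.00041430894048327 [0.47664492 0.0408482  0.1       ]
ball [0.5537 0.0215 0.1354] 0.0011213733569458146 [0.55392227 0.02100289 0.135     ]
```

```bash
cat > go.py <<'E'
import sys
from plant import ctrl
from h import *
def st():
    o=ctrl.get_obs(); print("t",round(o["clock"],2),"p",np.round(o["tool_pos"],4),"rpy",np.round(o["orientation"],2),"F",np.round(o["force"],2),"op",round(o["opening"],4),"j",np.round(o["joint_pos"],1)); return o
o=st()
if len(sys.argv)>3:
    P=np.array(list(map(float,sys.argv[1:4])))
    print("shift/0.1:",np.round(R.from_euler('xyz',o["orientation"],degrees=True).inv().apply(P-o["tool_pos"])*10,4))
E
python3 go.py .477 .041 .14
python3 -m creep '[[-0.1,0.1,0,0.035,0],[-0.25,0.25,0,0.07,0],[-0.4,0.4,0,0.105,0],[-0.55,0.55,0,0.14,0],[-0.7,0.7,0,0.175,0],[-0.85,0.85,0,0.209,0],[-0.95,0.95,0,0.209,0],[-1,1,0,0.209,0]]'
python3 go.py .477 .041 .14
```

```text
t 0.1 p [ 0.265  -0.6203  0.2257] rpy [ 1.7991e+02 -1.0000e-02 -1.5687e+02] F [-0.42  0.05  0.29] op 0.0874 j [-50.4  20.6   0.6  -0.  -70.1 -16.5]
shift/0.1: [-4.5475  5.2479  0.8642]
clock: 0.77
tool_pos: [0.3183, -0.488, 0.2266]
orientation: [180.0, 0.0, 165.8]
force: [0.3, -0.2, -0.2]
opening: 0.0401
t 0.77 p [ 0.3183 -0.488   0.2266] rpy [179.99   0.   165.77] F [ 0.31 -0.16 -0.19] op 0.0401 j [-37.7  11.9 -11.3  -0.  -66.8 -66.5]
shift/0.1: [-0.2379  5.5177  0.8674]
```

```bash
python3 -m creep '[[0,0.12,0,0,0],[-0.01,0.25,0,0,0],[-0.02,0.37,0,0,0],[-0.03,0.5,0,0,0],[-0.03,0.62,0,0,0],[-0.04,0.75,0,0,0],[-0.04,0.87,0,0,0],[-0.05,1,0,0,0]]' >/dev/null
python3 -m creep '[[0,0.12,0,0,0],[-0.01,0.25,0,0,0],[-0.02,0.37,0,0,0],[-0.03,0.5,0,0,0],[-0.03,0.62,0,0,0],[-0.04,0.75,0,0,0],[-0.04,0.87,0,0,0],[-0.05,1,0,0,0]]' >/dev/null
python3 -m creep '[[0,0.12,0,0,0],[-0.01,0.25,0,0,0],[-0.02,0.37,0,0,0],[-0.03,0.5,0,0,0],[-0.03,0.62,0,0,0],[-0.04,0.75,0,0,0],[-0.04,0.87,0,0,0],[-0.05,1,0,0,0]]' >/dev/null
python3 -m creep '[[0,0.12,0,0,0],[-0.01,0.25,0,0,0],[-0.02,0.37,0,0,0],[-0.03,0.5,0,0,0],[-0.03,0.62,0,0,0],[-0.04,0.75,0,0,0],[-0.04,0.87,0,0,0],[-0.05,1,0,0,0]]' >/dev/null
python3 -m creep '[[0,0.12,0,0,0],[-0.01,0.25,0,0,0],[-0.02,0.37,0,0,0],[-0.03,0.5,0,0,0],[-0.03,0.62,0,0,0],[-0.04,0.75,0,0,0],[-0.04,0.87,0,0,0],[-0.05,1,0,0,0]]' 
python3 go.py .477 .041 .14
```

```text
clock: 4.1
tool_pos: [0.4673, -0.0105, 0.2266]
orientation: [180.0, 0.0, 165.5]
force: [0.2, -0.4, 0.1]
opening: 0.0007
t 4.1 p [ 0.4673 -0.0105  0.2266] rpy [180.     0.   165.51] F [ 0.21 -0.35  0.15] op 0.0007 j [  22.9    0.6  -24.4   -0.   -65.  -127.4]
shift/0.1: [0.0345 0.523  0.866 ]
```

```bash
python3 -m creep '[[0.01,0.12,0.12,0,0],[0.02,0.25,0.25,0,0],[0.03,0.38,0.38,0,0],[0.035,0.45,0.5,0,0],[0.035,0.523,0.62,0,0],[0.035,0.523,0.75,0,0],[0.035,0.523,0.866,0,0],[0.035,0.523,0.866,0,0]]' 
python3 go.py .477 .041 .106
python3 - <<'E'
from plant import snapshot
from h import *
for n in ("scene","top"):
    s=snapshot(n);pickle.dump(s,open(f"{n}1.pkl","wb"))
    i=s["img"][140:310,185:425] if n=="scene" else s["img"][155:305,120:335]
    cv2.imwrite(f"pics/{n}1.png",cv2.resize(i,None,fx=3.3,fy=3.3,interpolation=cv2.INTER_CUBIC))
E
```

```text
clock: 4.77
tool_pos: [0.4756, 0.0402, 0.1378]
orientation: [-179.9, -0.2, 165.5]
force: [-0.4, -0.6, 0.4]
opening: 0.0002
t 4.77 p [0.4756 0.0402 0.1378] rpy [-179.87   -0.18  165.51] F [-0.44 -0.58  0.37] op 0.0002 j [  28.5    6.6  -30.6   -0.   -53.  -133. ]
shift/0.1: [-0.0126  0.0124  0.3178]
```

View pics/scene1.png

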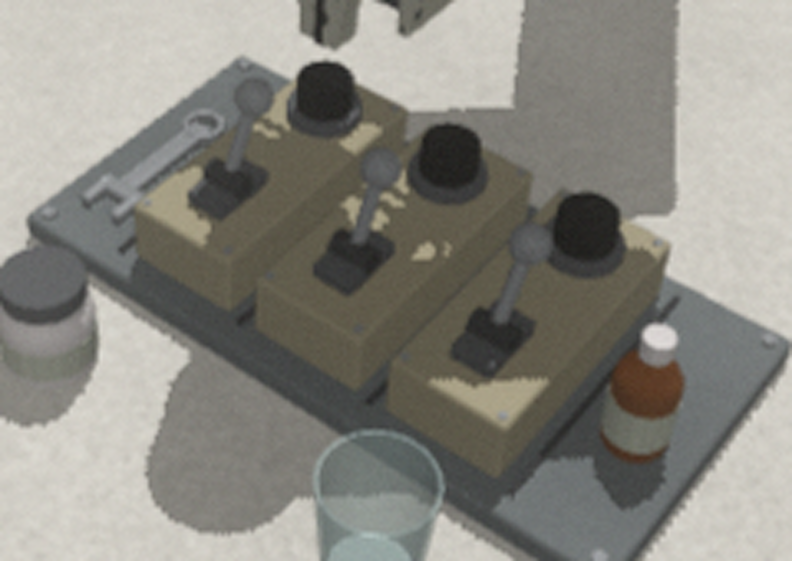

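View pics/top1.png

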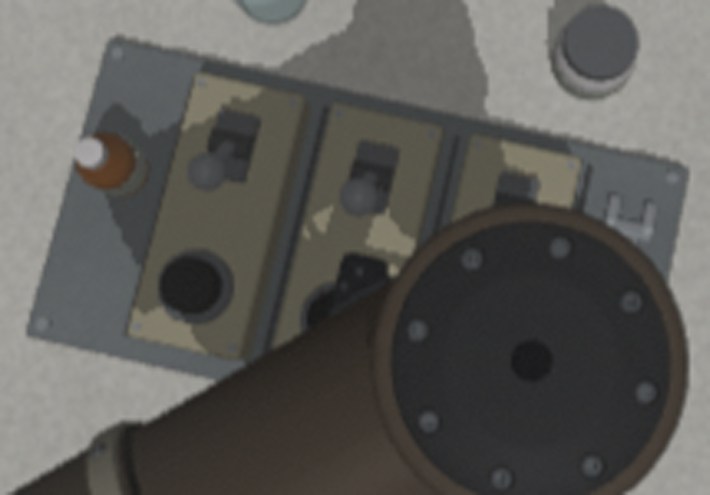

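Run:
```python
from h import *
s=load("scene1.pkl"); p=proj(s,[.4756,.0402,.1378]);print(p)
i=cv2.resize(s["img"][70:220,190:390],None,fx=4,fy=4,interpolation=cv2.INTER_CUBIC)
cv2.circle(i,tuple(int(x) for x in ((p-[190,70])*4)),4,(0,0,255),-1)
cv2.imwrite("pics/sc1b.png",i)
```

```text
[283.75949904 150.54278195]
```

View pics/sc1b.png

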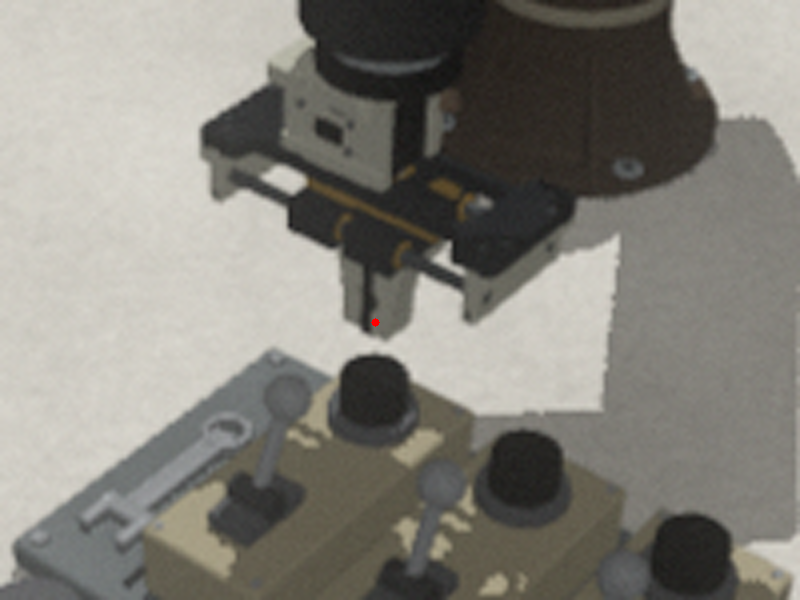

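```bash
python3 -m creep '[[-0.01,0.01,0.06,0,0],[-0.01,0.01,0.12,0,0],[-0.01,0.01,0.18,0,0],[-0.01,0.01,0.24,0,0],[-0.01,0.01,0.28,0,0],[-0.01,0.01,0.31,0,0],[-0.01,0.01,0.31,0,0],[-0.01,0.01,0.31,0,0]]' 
python3 go.py .477 .041 .102
python3 -m creep '[[0,0,0.005,0,0],[0,0,0.01,0,0],[0,0,0.015,0,0],[0,0,0.02,0,0],[0,0,0.025,0,0],[0,0,0.03,0,0],[0,0,0.03,0,0],[0,0,0.03,0,0]]' 
python3 go.py .477 .041 .102
```

```text
clock: 5.53
tool_pos: [0.478, 0.0406, 0.1089]
orientation: [-180.0, -0.0, 165.5]
force: [0.1, 0.7, -0.2]
opening: 0.0003
t 5.53 p [0.478  0.0406 0.1089] rpy [-1.7998e+02 -1.0000e-02  1.6552e+02] F [ 0.1   0.74 -0.22] op 0.0003 j [  28.4    8.8  -32.6    0.   -48.6 -132.9]
shift/0.1: [0.0108 0.0019 0.0685]
clock: 6.2
tool_pos: [0.478, 0.0406, 0.1059]
orientation: [-180.0, -0.0, 165.5]
force: [0.5, -0.3, 0.7]
opening: 0.0001
t 6.2 p [0.478  0.0406 0.1059] rpy [-180.     -0.    165.51] F [ 0.52 -0.29  0.71] op 0.0001 j [  28.4    9.   -32.8   -0.   -48.2 -132.9]
shift/0.1: [0.0106 0.0013 0.0393]
```

```bash
python3 -m creep '[[0,0,0.005,0,0],[0,0,0.01,0,0],[0,0,0.015,0,0],[0,0,0.02,0,0],[0,0,0.025,0,0],[0,0,0.03,0,0],[0,0,0.035,0,0],[0,0,0.04,0,0]]' 
python3 go.py
python3 -m creep '[[0,0,0.005,0,0],[0,0,0.01,0,0],[0,0,0.015,0,0],[0,0,0.02,0,0],[0,0,0.025,0,0],[0,0,0.03,0,0],[0,0,0.03,0,0],[0,0,0.03,0,0]]' 
python3 go.py
```

```text
clock: 6.87
tool_pos: [0.4781, 0.0407, 0.1025]
orientation: [180.0, 0.0, 165.5]
force: [-2.8, 1.0, 7.6]
opening: 0.0005
t 6.87 p [0.4781 0.0407 0.1025] rpy [1.8000e+02 1.0000e-02 1.6553e+02] F [-2.76  0.98  7.62] op 0.0005 j [  28.4    9.3  -33.     0.   -47.7 -132.9]
clock: 7.53
tool_pos: [0.478, 0.0406, 0.0989]
orientation: [-180.0, -0.0, 165.5]
force: [0.2, 1.6, 1.3]
opening: 0.0003
t 7.53 p [0.478  0.0406 0.0989] rpy [-180.     -0.    165.51] F [0.15 1.56 1.27] op 0.0003 j [  28.4    9.5  -33.3   -0.   -47.2 -132.9]
```

```bash
python3 -m creep '[[0,0,0.005,0,0],[0,0,0.01,0,0],[0,0,0.015,0,0],[0,0,0.02,0,0],[0,0,0.025,0,0],[0,0,0.025,0,0],[0,0,0.025,0,0],[0,0,0.025,0,0]]' 
python3 go.py
```

```text
clock: 8.2
tool_pos: [0.478, 0.0406, 0.0965]
orientation: [-180.0, -0.0, 165.5]
force: [0.4, 0.4, -0.7]
opening: 0.0004
t 8.2 p [0.478  0.0406 0.0965] rpy [-180.     -0.    165.51] F [ 0.36  0.41 -0.68] op 0.0004 j [  28.4    9.7  -33.4    0.   -46.8 -132.9]
```

Force peaked at 7.6 N and then fell to zero, which suggests a snap. I'll lift and look to check.

```bash
python3 -m creep '[[0,0,-0.05,0,0],[0,0,-0.12,0,0],[0,0,-0.2,0,0],[0,0,-0.28,0,0],[0,0,-0.35,0,0],[0,0,-0.4,0,0],[0,0,-0.4,0,0],[0,0,-0.4,0,0]]' 
python3 go.py
python3 - <<'E'
from plant import snapshot
from h import *
s=snapshot("scene");pickle.dump(s,open(f"scene2.pkl","wb"))
cv2.imwrite("pics/scene2.png",cv2.resize(s["img"][110:280,215:415],None,fx=3.5,fy=3.5,interpolation=cv2.INTER_CUBIC))
E
```

```text
clock: 8.87
tool_pos: [0.4781, 0.0407, 0.1369]
orientation: [180.0, 0.0, 165.5]
force: [0.2, 0.0, 0.4]
opening: 0.0002
t 8.87 p [0.4781 0.0407 0.1369] rpy [1.7996e+02 4.0000e-02 1.6551e+02] F [0.16 0.02 0.38] op 0.0002 j [  28.4    6.8  -30.6   -0.   -52.6 -132.9]
```

View pics/scene2.png

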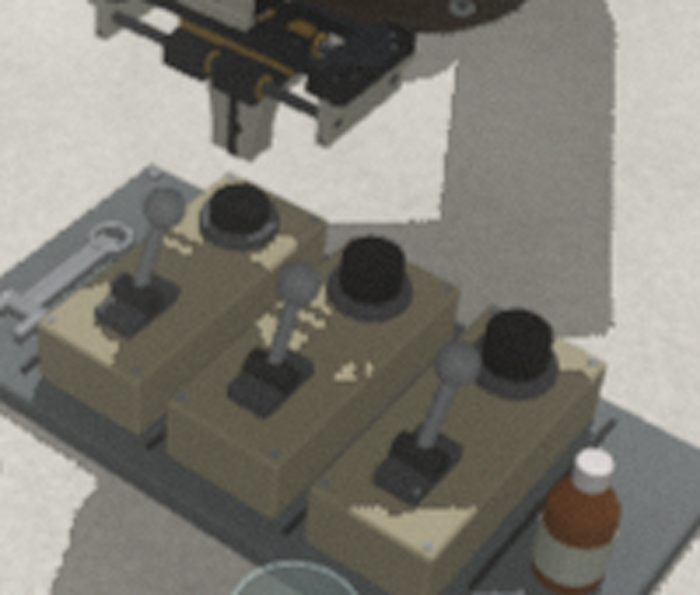

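The right cap at crop pixel (240,210) sits visibly lower in its collar than the other two, so the right channel is latched. Next comes its lever: drop to about z = 0.126, then push along the unit's +x, which is tool −x.

```bash
python3 -m creep '[[-0.06,0,0.03,0,0],[-0.12,0,0.06,0,0],[-0.18,0,0.09,0,0],[-0.24,0,0.11,0,0],[-0.3,0,0.11,0,0],[-0.36,0,0.11,0,0],[-0.42,0,0.11,0,0],[-0.45,0,0.11,0,0]]' 
python3 go.py
python3 -m creep '[[-0.03,0,0,0,0],[-0.06,0,0,0,0],[-0.1,0,0,0,0],[-0.14,0,0,0,0],[-0.18,0,0,0,0],[-0.22,0,0,0,0],[-0.26,0,0,0,0],[-0.3,0,0,0,0]]' 
python3 go.py
python3 - <<'E'
from plant import snapshot
from h import *
s=snapshot("scene");pickle.dump(s,open(f"scene3.pkl","wb"))
cv2.imwrite("pics/scene3.png",cv2.resize(s["img"][110:280,215:415],None,fx=3.5,fy=3.5,interpolation=cv2.INTER_CUBIC))
E
```

```text
clock: 9.58
tool_pos: [0.5226, 0.0291, 0.1254]
orientation: [-180.0, 0.0, 165.5]
force: [0.8, 0.3, 0.1]
opening: 0.0005
t 9.58 p [0.5226 0.0291 0.1254] rpy [-1.7999e+02  1.0000e-02  1.6550e+02] F [0.82 0.35 0.07] op 0.0005 j [  24.7   11.6  -26.3    0.   -52.1 -129.2]
clock: 10.25
tool_pos: [0.5511, 0.0218, 0.1255]
orientation: [180.0, 0.0, 165.5]
force: [-1.7, -0.0, 1.2]
opening: 0.0006
t 10.25 p [0.5511 0.0218 0.1255] rpy [1.8000e+02 1.0000e-02 1.6552e+02] F [-1.7  -0.05  1.17] op 0.0006 j [  22.6   14.1  -22.9    0.   -53.  -127.1]
```

View pics/scene3.png

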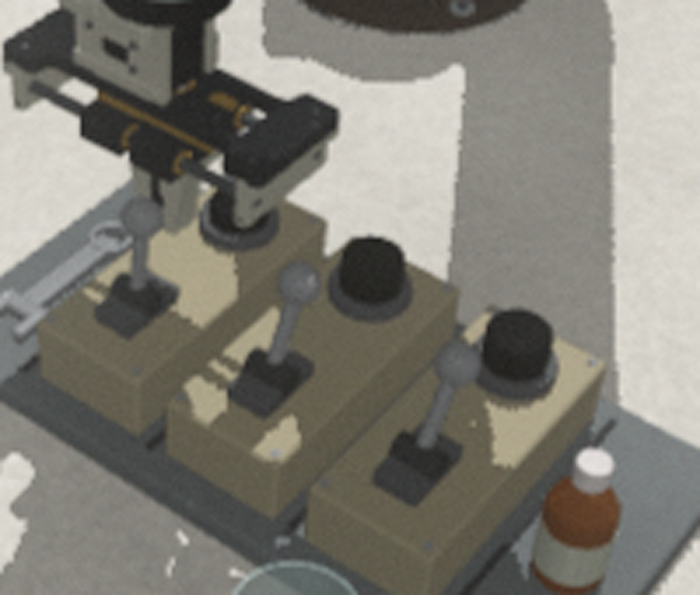

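The lever is swinging: its ball is at crop pixel (142,215) and the force is about 1.7 N. I'll keep pushing.

```bash
python3 -m creep '[[-0.04,0,0,0,0],[-0.08,0,0,0,0],[-0.13,0,0,0,0],[-0.18,0,0,0,0],[-0.23,0,0,0,0],[-0.27,0,0,0,0],[-0.3,0,0,0,0],[-0.32,0,0,0,0]]' 
python3 go.py
python3 -m creep '[[-0.01,0,0,0,0],[-0.015,0,0,0,0],[-0.02,0,0,0,0],[-0.025,0,0,0,0],[-0.03,0,0,0,0],[-0.03,0,0,0,0],[-0.03,0,0,0,0],[-0.03,0,0,0,0]]' 
python3 go.py
python3 - <<'E'
from plant import snapshot
from h import *
s=snapshot("scene");pickle.dump(s,open(f"scene4.pkl","wb"))
cv2.imwrite("pics/scene4.png",cv2.resize(s["img"][110:280,215:415],None,fx=3.5,fy=3.5,interpolation=cv2.INTER_CUBIC))
E
```

```text
clock: 10.97
tool_pos: [0.5817, 0.0137, 0.125]
orientation: [-180.0, -0.0, 165.5]
force: [-0.8, 0.9, -1.2]
opening: 0.0004
t 10.97 p [0.5817 0.0137 0.125 ] rpy [-1.7998e+02 -4.0000e-02  1.6550e+02] F [-0.85  0.89 -1.16] op 0.0004 j [  20.6   16.8  -19.    -0.   -54.2 -125.1]
clock: 11.63
tool_pos: [0.584, 0.0132, 0.1253]
orientation: [-180.0, -0.0, 165.5]
force: [-4.3, 1.3, -0.4]
opening: 0.0007
t 11.63 p [0.584  0.0132 0.1253] rpy [-1.7999e+02 -5.0000e-02  1.6552e+02] F [-4.35  1.28 -0.42] op 0.0007 j [  20.4   17.   -18.7   -0.   -54.3 -124.9]
```

View pics/scene4.png

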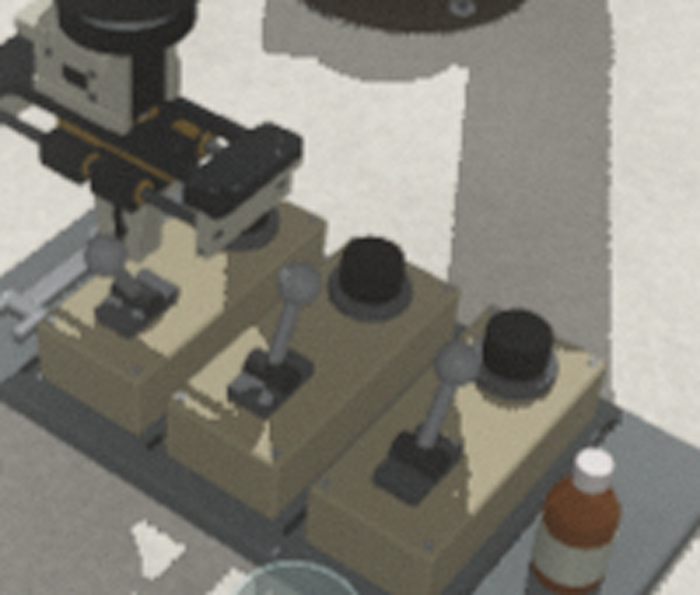

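The force rose to 4.5 N at about 109 mm of travel, so the lever is at its stop. I'll back off, go up and check.

```bash
python3 -m creep '[[0.05,0,0,0,0],[0.12,0,0,0,0],[0.2,0,-0.1,0,0],[0.28,0,-0.25,0,0],[0.36,0,-0.4,0,0],[0.44,0,-0.6,0,0],[0.52,0,-0.8,0,0],[0.6,0,-1,0,0]]' 
python3 -m creep '[[0.12,-0.1,-0.1,0,0],[0.25,-0.2,-0.2,0,0],[0.37,-0.35,-0.2,0,0],[0.5,-0.5,-0.2,0,0],[0.6,-0.65,-0.2,0,0],[0.6,-0.8,-0.2,0,0],[0.6,-0.9,-0.2,0,0],[0.6,-1,-0.2,0,0]]' 
python3 go.py
python3 - <<'E'
from plant import snapshot
from h import *
for n in ("scene","top"):
    s=snapshot(n);pickle.dump(s,open(f"{n}5.pkl","wb"))
    i=s["img"][110:310,170:415] if n=="scene" else s["img"][100:305,120:335]
    cv2.imwrite(f"pics/{n}5.png",cv2.resize(i,None,fx=2.9,fy=2.9,interpolation=cv2.INTER_CUBIC))
E
```

```text
clock: 12.35
tool_pos: [0.5258, 0.0283, 0.2276]
orientation: [180.0, 0.1, 165.5]
force: [0.4, 0.4, -0.1]
opening: 0.0003
clock: 13.02
tool_pos: [0.4431, -0.0545, 0.2462]
orientation: [180.0, 0.1, 165.5]
force: [0.4, -0.6, -0.7]
opening: 0.0005
t 13.02 p [ 0.4431 -0.0545  0.2462] rpy [1.7996e+02 9.0000e-02 1.6551e+02] F [ 0.35 -0.63 -0.68] op 0.0005 j [  18.5   -2.5  -24.8    0.   -67.6 -122.9]
```

View pics/scene5.png

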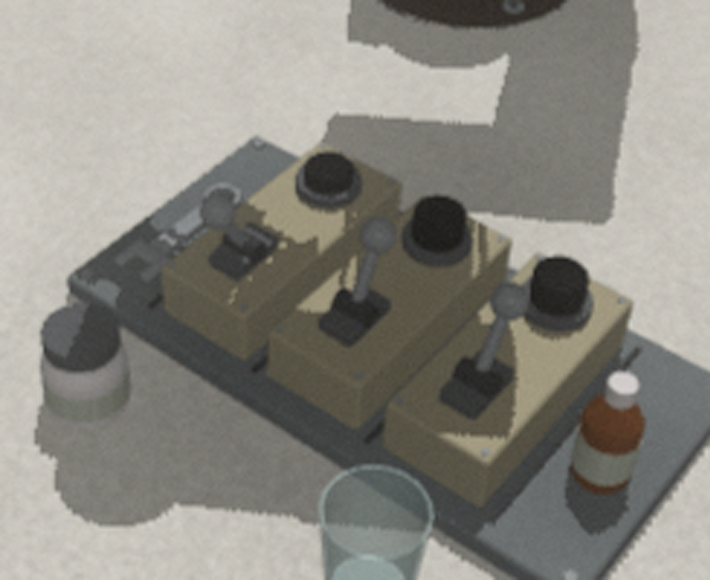

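View pics/top5.png

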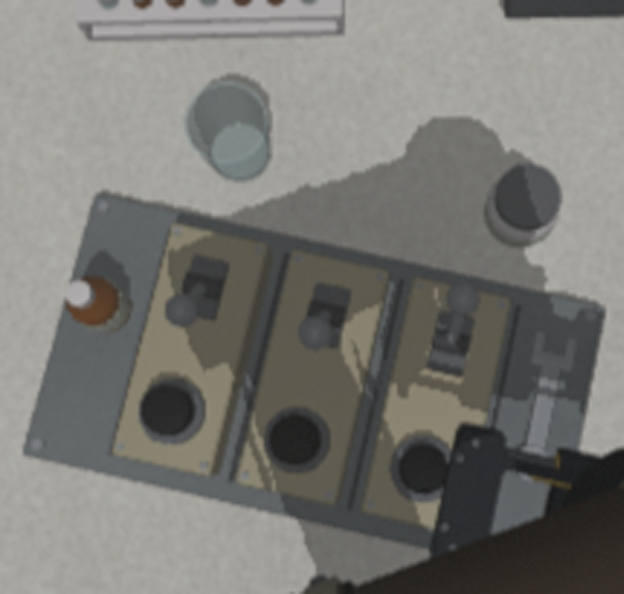

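Run:
```python
from h import *
T=load("top5.pkl");S=load("scene5.pkl")
ft=lambda p:(p[0]/2.9+120-.33,p[1]/2.9+100-.33); fs=lambda p:(p[0]/2.9+170-.33,p[1]/2.9+110-.33)
c0=np.array([.4767,.0407]);ux=np.array([.968,-.25])
for n,a,b in (("ball",(462,298),(218,210)),("cap",(421,467),(330,168))):
    p,e=tri(T,ft(a),S,fs(b)); print(n,np.round(p,4),round(e,4),"along",np.round((p[:2]-c0)@ux,4))
```

```text
ball [0.6064 0.0082 0.1358] 0.0003 along 0.1337
cap [0.4782 0.0423 0.0908] 0.0002 along 0.001
```

The ball is 134 mm from the cap point, at its far stop, and the cap top is at 0.091 m, so it is latched. I'll open the fingers in free air and hand in.

```bash
python3 -m creep '[[0,0,0,0,40],[0,0,0,0,40],[0,0,0,0,40],[0,0,0,0,40],[0,0,0,0,40],[0,0,0,0,40],[0,0,0,0,40],[0,0,0,0,40]]' 
python3 -c "
from plant import workorder
print(workorder.close_job())"
```

```text
clock: 13.78
tool_pos: [0.4434, -0.0536, 0.2454]
orientation: [-180.0, -0.0, 165.5]
force: [0.1, 0.5, -0.5]
opening: 0.0394
the job is handed in; nothing more can be done
None
```

The tripped channel was the right one. I latched its cap, switched its lever on, and handed the job in at 13.8 s of the 54 s allowed. No verdict is reported.

- **Finding the cap:** I pressed the right cap slowly with the fingers closed. The force peaked at 7.6 N, then fell away to zero about 7.5 mm down, so it was the tripped one. I stopped there and never touched the other two caps.
- **Switching on:** I lifted off, saw that the cap stayed down, and pushed the right lever over until the force rose to about 4.5 N at its stop.
- **Last checks, from two camera views:**
  - The right cap top is at about 91 mm, so 12–13 mm down.
  - The right ball is 134 mm from the cap point along the channel and 136 mm high, which matches the ON position.
  - The other two caps are up and their levers are off.
  - The bottle, beaker and jar are upright.
- **Robot:** The hand is clear of everything at z = 0.245 m, with the fingers open and only sensor noise on the force reading.

No check failed. The small disagreements were within calibration and marking accuracy. The cap spacing measured 103.8 mm against the stated 105 mm. The middle lever's ball measured about 82 mm from its cap instead of 76 mm before I touched anything; that is still in its OFF range, and I took it as a measuring error or slight offset.

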